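# Load the swing-out rotor in balance

### The arm

A 6-joint arm with a two-finger parallel gripper is mounted at the origin on the work surface; the furniture and walls round the work are solid. World frame = base frame: x ahead of the robot, y to its left, z up, the work surface at z = 0. Lengths are in m, angles in rad, forces in N, time in s.
With the tool pointing down it reaches from about 0.35 to 1 m from the base axis. Payload 7.1 kg.
Tool frame: the origin (TCP) lies between the finger pads; the fingertips stand 22 mm ahead of it and the grasp point (between the pads) lies 3 mm ahead of it; z points along the fingers, y is the line along which they close (so a half turn about z gives the same grasp; the last joint's range is limited). The gripper opens to 85 mm and grips with 20 to 120 N. Pads are 22 mm wide; open, the fingers measure 114 mm over their backs; the gripper's body (76 mm by 85 mm) begins 54 mm behind the grasp point. The pads swing forward as they close: fully open they stand 13 mm farther back than shut.
Start: joints at [-1.195, 0.423, 1.63, -0, 1.089, -0.019], TCP at [0.24, -0.577, 0.253] pointing down, gripper open.
Joint ranges: [-3, 3], [-0.9, 2.11], [0.09, 2.58], [-1.31, 4.45], [0.11, 2.69], [-2.54, 2.54]. Speed limits (rad/s): [2.39, 2.39, 3.01, 3.14, 3.14, 3.14].

### API

Orientations are given as a rotation vector (axis times angle).
In Python, from rig import manip gives the robot as it stands. The module is installed in compiled form; this text tells all that it offers. Calls block until the motion is done:
- manip.move_to(position, orientation): joint-space move of the TCP to a pose.
- manip.servo_line(position, orientation=None, rate=0.15): straight line of the TCP; orientation=None keeps the orientation; rate is the mean speed in m/s.
- manip.set_joints(angles): joint-space move.
- manip.command_gripper(opening, f_grip=None): finger opening in m; f_grip is the grip in N (None keeps the last); returns when the fingers have stopped.
- manip.hold(seconds).
- manip.solve_ik(position, orientation): joint angles nearest the present ones, or None.
- manip.camera(name): name is "scene" or "top" or "wrist"; returns a dict with "image" (400x640x3 uint8, red, green, blue), "fx", "fy", "cx", "cy" (pixels), "cam_to_world" (4x4, takes a point from camera to world coordinates); the wrist camera has in their place "mount" (4x4, takes a point from camera to tool coordinates, whose origin is the TCP and whose axes are the flange's). Camera axes: x right, y down, z forward; pixel columns grow to the right and rows downward; lengths in m; the calibration is good to about 2 mm. The wrist camera is an equidistant fisheye: a pixel r from the principal point sees the ray r / f radians off the axis. A picture is of the moment at which its call begins: read the wrist's pose just before it. There is no depth.
A pose or a line that the arm cannot do raises manip.IKError and nothing moves.
- manip.sign_off(): hands the job in; it is judged then, once.
Readings, each from a call of its own:
- manip.get_time(): time.
- manip.get_joint_positions(): joint angles.
- manip.get_joint_vel(): joint speeds.
- manip.get_tau(): joint torques, N m.
- manip.get_position(): TCP position.
- manip.get_ee_rot(): TCP orientation.
- manip.get_contact_force(): force on the tool from outside, world axes, zero at the start.
- manip.get_torque(): the same for the moment, N m.
- manip.get_width(): finger opening in m.
- manip.get_grip_force(): force on a finger pad.
Only numpy, scipy, OpenCV 4.12 (cv2) and the standard library are available. Lean on these libraries where they do the work, as an engineer would, in place of code of your own. Each camera call takes 0.05 s, during which the arm holds its last target. There are 200 camera calls.

### The job

Finish loading the six-bucket centrifuge rotor on its loading stand so that it will spin in balance: every tube must stand straight across the hub from the other tube of its own kind, tall with tall, short with short, slim with slim. Leave the two tubes that are already in the rotor in their buckets, and set each of the four loose tubes from the bench upright and fully down in a bucket of its own.

Things in the scene. Friction and masses are not known exactly. Their poses are not given: they have to be found in the camera images.
- rotor: Metal six-bucket rotor, fixed, 196 mm across, 71 mm high. Origin: on the bench under the hub's centre, z up. Bucket centres 80 mm from the z axis, at 0, 60, 120, 180, 240, 300 deg from its +x towards +y. Bucket bore 33 mm, inner floor at z = 18 mm, rim at z = 66 mm, the top 14 mm flared to a 46 mm mouth (54 outside). Two buckets are taken at the start, not two that face each other.
- tall_seated: Tall tube already standing in one bucket of the rotor: clear 50 ml tube, 112 mm high, body 29 mm across, blue screw cap 35 mm across that covers the top 14 mm. Origin at the centre of its flat underside, z up through the cap. Stays where it is.
- short_seated: Short tube already standing in another bucket: clear, 86 mm high, body 28.6 mm across, blue screw cap 31 mm across that covers the top 16 mm. Origin at the centre of its flat underside, z up. Stays where it is.
- tall_loose: Tall tube like tall_seated (112 mm high, body 29 mm, cap 35 mm across and 14 mm high, about 0.05 kg), standing on the bench. Origin at the centre of its flat underside, z up.
- short_loose: Short tube like short_seated (86 mm high, body 28.6 mm, cap 31 mm across and 16 mm high, 0.04 kg), standing on the bench. Origin at the centre of its flat underside, z up.
- slim_loose_1: Slim tube in its grey adapter sleeve (one rigid piece, 104 mm high, 0.046 kg), standing on the bench: sleeve 29 mm across (two bands 29.6) and 54 mm high, above it a clear tube 17 mm across with a blue screw cap, 21 mm across, over the top 15 mm. Origin at the centre of its flat underside, z up.
- slim_loose_2: Second slim tube in its adapter sleeve, just like slim_loose_1. Neither slim tube is in the rotor at the start: the two face each other across the hub at the end, whichever way round.
Things that resemble listed ones, but are neither listed nor needed, are in the scene too. What is shaped like the short_seated but green is not meant.

How it is judged:
At the end, for the whole second after the job is handed in: All six tubes stand in the buckets, released and at rest: upright within 0.2 rad, underside within 7 mm of the bucket floor's height, foot 72 to 88 mm from the rotor's axis; the two of each kind (tall, short, slim) face each other across the hub, 150 to 170 mm apart (z of tall_seated in the frame of rotor between 0.011 and 0.025 m and horizontal distance between tall_seated and rotor between 0.072 and 0.088 m and angle between each of tall_seated, tall_loose, short_seated, short_loose, slim_loose_1, slim_loose_2's own z axis and vertical below 0.2 rad and linear speed of each of tall_seated, tall_loose, short_seated, short_loose, slim_loose_1, slim_loose_2 below 0.02 m/s and z of tall_loose in the frame of rotor between 0.011 and 0.025 m and horizontal distance between tall_loose and rotor between 0.072 and 0.088 m and z of short_seated in the frame of rotor between 0.011 and 0.025 m and horizontal distance between short_seated and rotor between 0.072 and 0.088 m and z of short_loose in the frame of rotor between 0.011 and 0.025 m and horizontal distance between short_loose and rotor between 0.072 and 0.088 m and z of slim_loose_1 in the frame of rotor between 0.011 and 0.025 m and horizontal distance between slim_loose_1 and rotor between 0.072 and 0.088 m and z of slim_loose_2 in the frame of rotor between 0.011 and 0.025 m and horizontal distance between slim_loose_2 and rotor between 0.072 and 0.088 m and horizontal distance between tall_seated and tall_loose between 0.15 and 0.17 m and horizontal distance between short_seated and short_loose between 0.15 and 0.17 m and horizontal distance between slim_loose_1 and slim_loose_2 between 0.15 and 0.17 m); the robot touches nothing.
It fails at once if the tall tube that was already in the rotor is taken out of its place (moved more than 25 mm) (distance of tall_seated from where it was at the start of the episode above 0.025 m).
It fails at once if the short tube that was already in the rotor is taken out of its place (moved more than 25 mm) (distance of short_seated from where it was at the start of the episode above 0.025 m).
It also fails if it takes over 96 s, if anything falls off the work surface, if the arm or the gripper's body presses on something with over 40 N, if the wrist force passes 120 N, or if a joint passes its speed limit or range.

## Working session

There is one attempt and no reset: what is moved stays moved. The work goes in short steps, each a Python script; the robot and the scene stay as the last script left them, time stands still between calls to the robot, and variables do not carry over. Pictures are saved under pics/ and viewed, at most 14 in all, crops included, and the job is handed in when it is done.

```bash
mkdir -p pics; python3 - <<'E'
from rig import manip
import cv2,numpy as np
for n in("scene","top","wrist"):
    c=manip.camera(n); cv2.imwrite(f"pics/{n}0.png",c["image"][:,:,::-1])
    print(n,c["fx"],c["fy"],c["cx"],c["cy"]); print(np.round(c.get("cam_to_world",c.get("mount")),4).tolist())
print(manip.get_position(),manip.get_ee_rot(),manip.get_time())
E
```

```text
scene 418.24214334791634 418.24214334791634 319.5867527554213 205.18480005306412
[[0.8997, 0.338, -0.2764, 0.6814], [0.4366, -0.6968, 0.569, -0.4481], [-0.0003, -0.6326, -0.7745, 0.803], [0.0, 0.0, 0.0, 1.0]]
top 506.14206664910745 506.14206664910745 320.0833114622288 196.27140898049518
[[0.0249, -0.998, 0.0582, 0.3516], [-0.9993, -0.0231, 0.03, 0.0651], [-0.0286, -0.0589, -0.9979, 1.2234], [0.0, 0.0, 0.0, 1.0]]
wrist 309.70691628693146 309.70691628693146 326.5557795889461 200.20080775970075
[[0.0008, -0.9493, -0.3143, 0.0795], [1.0, 0.0006, 0.0007, -0.0004], [-0.0005, -0.3143, 0.9493, -0.1211], [0.0, 0.0, 0.0, 1.0]]
[ 0.24025795 -0.57655403  0.25268768] [-3.07940390e+00 -6.15924518e-01  3.63963472e-04] 0.15
```

View pics/top0.png

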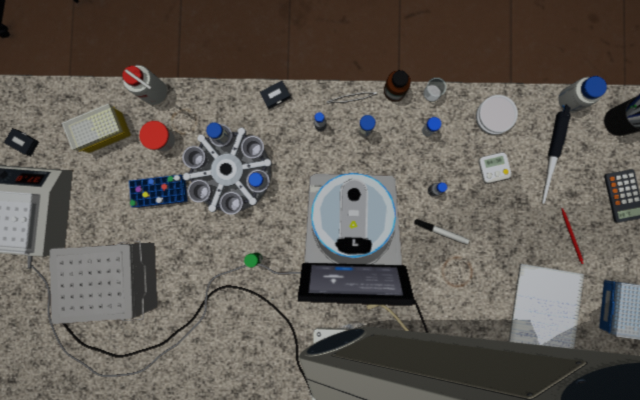

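View pics/scene0.png

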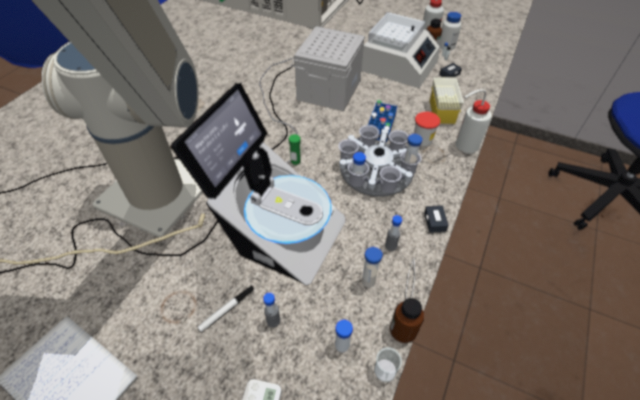

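Candidates in the top view: blue caps on the bench at (320,118), (367,123), (433,125) and (440,188). Seated blue caps are at (214,130) and (257,180). The green one at (252,260) is a decoy, and the white bottle with a blue cap at (592,88) is not wanted. Next I triangulate the caps and take a close crop.

```bash
cat > h.py <<'E'
from rig import manip
import cv2,numpy as np
def ray(c,u,v):
    M=c["cam_to_world"]; d=M[:3,:3]@np.array([(u-c["cx"])/c["fx"],(v-c["cy"])/c["fy"],1]); return M[:3,3],d/np.linalg.norm(d)
def plane(o,d,z): return o+d*(z-o[2])/d[2]
def tri(r1,r2):
    (a,d),(b,e)=r1,r2; s=np.linalg.lstsq(np.c_[d,-e],b-a,rcond=None)[0]
    p,q=a+s[0]*d,b+s[1]*e; return (p+q)/2,np.linalg.norm(p-q)
def blobs(img,lo=(105,150,60),hi=(125,255,255),amin=25):
    h=cv2.cvtColor(img,cv2.COLOR_RGB2HSV); m=cv2.inRange(h,lo,hi)
    n,l,s,c=cv2.connectedComponentsWithStats(m); return [(c[i],s[i]) for i in range(1,n) if s[i][4]>=amin]
E
python3 - <<'E'
from h import *
T=manip.camera("top");S=manip.camera("scene")
bt=blobs(T["image"]);bs=blobs(S["image"])
print("top");[print(i,np.round(c,1),s) for i,(c,s) in enumerate(bt)]
print("sc");[print(i,np.round(c,1),s) for i,(c,s) in enumerate(bs)]
for i,(c,s) in enumerate(bt):
    for j,(e,t) in enumerate(bs):
        p,g=tri(ray(T,*c),ray(S,*e))
        if g<.012 and 0<p[2]<.25: print(i,j,np.round(p,3),round(g,4))
a=cv2.resize(T["image"][95:215,160:460],None,fx=2.6,fy=2.6,interpolation=2)
b=cv2.resize(S["image"][90:360,240:440],None,fx=2.2,fy=2.2,interpolation=2)
cv2.imwrite("pics/a.png",a[:,:,::-1]);cv2.imwrite("pics/b.png",b[:,:,::-1])
E
```

```text
top
0 [594.7  86.3] [584  76  22  22 365]
1 [319.  117.1] [315 113   9   9  70]
2 [367.  122.7] [360 116  15  15 179]
3 [433.4 123.7] [427 117  14  14 155]
4 [214.  130.1] [207 123  15  15 184]
5 [255.4 179.3] [249 173  14  14 156]
6 [158.8 191.1] [130 177  55  30 679]
7 [441.4 186.9] [437 183  10   9  75]
8 [343.4 268. ] [335 267  18   3  51]
9 [612.  304.7] [609 282   6  50  96]
sc
0 [26.2 33.3] [   0    0   67   67 3220]
1 [453.4  16.7] [448  13  12   9  85]
2 [628.5 115.6] [ 612   93   28   54 1034]
3 [382.6 116.8] [370 106  26  24 210]
4 [414.5 139.6] [408 135  14  10 108]
5 [242.2 147.9] [238 142  10  13  58]
6 [358.8 157.7] [353 152  12  12 116]
7 [396.5 220.2] [393 216   8  10  66]
8 [373.1 255.1] [366 248  16  15 190]
9 [268.6 298.8] [264 294  10  11  91]
10 [343.6 328.7] [336 320  16  18 222]
1 7 [0.595 0.105 0.097] 0.0021
2 8 [ 0.583 -0.002  0.104] 0.0017
3 10 [ 0.588 -0.155  0.078] 0.0027
4 4 [0.556 0.336 0.123] 0.0019
5 6 [0.451 0.244 0.097] 0.0021
6 3 [0.426 0.485 0.038] 0.0042
7 9 [ 0.443 -0.17   0.097] 0.0024
8 5 [0.269 0.045 0.222] 0.002
```

View pics/a.png

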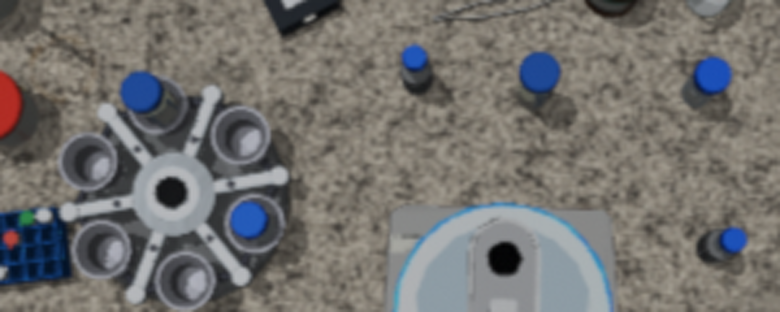

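View pics/b.png

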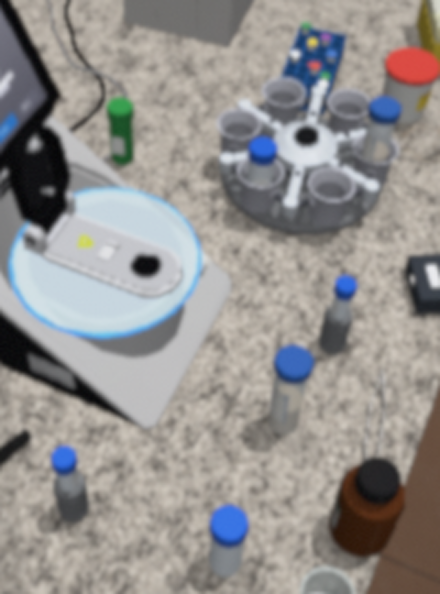

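Scene sorted. On the bench: slim (0.595, 0.105), tall (0.583, -0.002), short (0.588, -0.155), slim (0.443, -0.170). In the rotor: tall (0.556, 0.336) and short (0.451, 0.244), 120° apart. I chose by size and height, since the slim ones have small caps and grey sleeves, and the tall cap is 104 mm up against 78 mm for the short. Next come wrist views of the rotor.

```bash
cat >> h.py <<'E'
from scipy.spatial.transform import Rotation as Ro
def down(phi):  # tool z down, tool x at heading phi
    c,s=np.cos(phi),np.sin(phi); return Ro.from_matrix(np.array([[c,s,0],[s,-c,0],[0,0,-1.]])).as_rotvec()
D=down(np.pi/2)
def wcam(): 
    p,r=np.array(manip.get_position()),np.array(manip.get_ee_rot()); c=manip.camera("wrist")
    M=np.eye(4);M[:3,:3]=Ro.from_rotvec(r).as_matrix();M[:3,3]=p; c["M"]=M@c["mount"]; return c
def wray(c,u,v):
    x,y=u-c["cx"],v-c["cy"]; r=np.hypot(x,y); t=r/c["fx"]; k=np.sin(t)/max(r,1e-9)
    return c["M"][:3,3],c["M"][:3,:3]@np.array([x*k,y*k,np.cos(t)])
E
python3 - <<'E'
from h import *
import pickle
out=[]
for k,p in enumerate([(.46,.30,.33),(.54,.30,.33)]):
    manip.move_to(p,D); manip.hold(.2); c=wcam(); out.append(c)
    print(manip.get_time(),np.round(manip.get_position(),4),np.round(manip.get_joint_positions(),2))
    cv2.imwrite(f"pics/r{k}.png",c["image"][:,:,::-1])
pickle.dump(out,open("r.pkl","wb"))
E
```

```text
3.675 [0.4602 0.2998 0.33  ] [ 0.56  0.23  1.72 -0.    1.19  0.56]
4.3417 [0.5391 0.3001 0.3302] [0.49 0.34 1.57 0.   1.23 0.49]
```

View pics/r0.png

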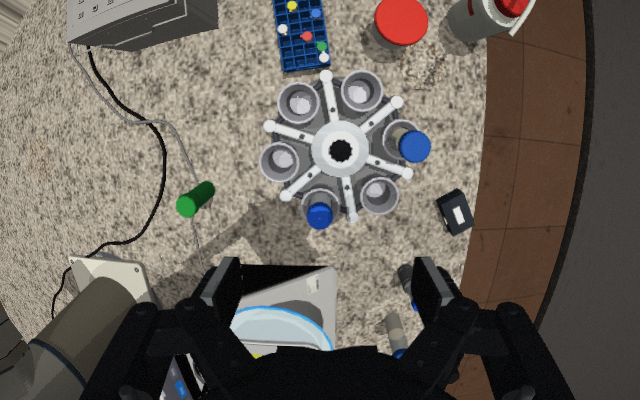

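View pics/r1.png

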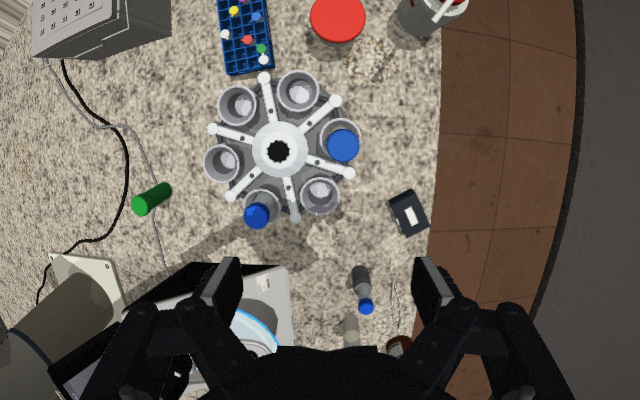

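Both wrist views show the rotor with its hub hole at (340,150) and (278,151). Empty mouths in the first view are at (298,102), (361,91), (381,195) and (279,161). Next I triangulate the rims and hub and fit a hexagon.

```bash
python3 - <<'E'
from h import *
import pickle
a,b=pickle.load(open("r.pkl","rb"))
P0=[(298,102),(361,91),(381,195),(279,161)];P1=[(237,105),(298,91),(320,194),(221,163)]
def hole(c,u,v):
    g=cv2.cvtColor(c["image"],cv2.COLOR_RGB2GRAY)[v-15:v+16,u-15:u+16]; m=(g<50).astype(np.uint8)
    n,l,s,ce=cv2.connectedComponentsWithStats(m); i=1+np.argmax(s[1:,4]); return ce[i]+[u-15,v-15]
h0,h1=hole(a,340,150),hole(b,278,151); print(h0,h1)
p,g=tri(wray(a,*h0),wray(b,*h1)); print("hub",np.round(p,4),g)
# mouth outlines: Hough circles on a magnified patch
def rim(c,u,v):
    g=cv2.cvtColor(c["image"],cv2.COLOR_RGB2GRAY)[v-30:v+31,u-30:u+31]; g=cv2.resize(g,None,fx=4,fy=4,interpolation=2)
    r=cv2.HoughCircles(cv2.GaussianBlur(g,(0,0),2),cv2.HOUGH_GRADIENT,1,30,param1=80,param2=15,minRadius=64,maxRadius=92)
    if r is None: return (u,v),None
    r=r[0]; d=np.hypot(r[:,0]-122,r[:,1]-122); i=np.argmin(d); return (u-30+r[i,0]/4-.375,v-30+r[i,1]/4-.375),r[i,2]/4
Q=[]
for q0,q1 in zip(P0,P1):
    (e0,r0),(e1,r1)=rim(a,*q0),rim(b,*q1)
    p1,g1=tri(wray(a,*q0),wray(b,*q1)); p2,g2=tri(wray(a,*e0),wray(b,*e1))
    x0,x1=plane(*wray(a,*e0),.066),plane(*wray(b,*e1),.066)
    print(np.round(e0,1),r0,np.round(e1,1),r1,np.round(p1,4),np.round(p2,4),round(g2,4),np.round(x0[:2],4),np.round(x1[:2],4)); Q.append((x0+x1)[:2]/2)
# hexagon fit: hub centre c and yaw; buckets order A(opp tall?)...
Q=np.array(Q)
from scipy.optimize import least_squares
for nm,W in(("rims",Q),):
    k=np.array([0,-1,-3,1])  # 60deg steps relative to Q0
    f=lambda s:(s[:2]+.08*np.c_[np.cos(s[2]+k*np.pi/3),np.sin(s[2]+k*np.pi/3)]-W).ravel()
    ini=[.49,.31,0]; ini[2]=np.arctan2(W[0,1]-.31,W[0,0]-.49)
    s=least_squares(f,ini); print(s.x,np.round(f(s.x)*1e3,1))
    print([(j,np.round(s.x[:2]+.08*np.array([np.cos(s.x[2]+j*np.pi/3),np.sin(s.x[2]+j*np.pi/3)]),4)) for j in range(6)])
E
```

```text
[340.15044248 150.28613569] [277.73619632 150.96932515]
hub [0.476  0.3186 0.0662] 0.00014381273920576306
[297.5 102. ] 18.9 [236.2 104.5] 17.425 [0.4235 0.3792 0.0608] [0.4231 0.3796 0.0626] 0.0002 [0.4234 0.3795] [0.4241 0.3797]
[361.8  90.2] 18.525 [297.5  90.2] 18.525 [0.502  0.3937 0.0578] [0.5021 0.3944 0.0654] 0.0001 [0.502  0.3944] [0.5021 0.3945]
[378.5 194.5] 18.0 [319.5 197. ] 17.9 [0.5294 0.2627 0.0725] [0.5284 0.2572 0.0603] 0.0031 [0.5273 0.2606] [0.5286 0.2574]
[278.5 162. ] 17.675 [221.5 163.2] 17.275 [0.3981 0.3043 0.0637] [0.3963 0.3022 0.0569] 0.0 [0.3978 0.304 ] [0.3996 0.304 ]
[0.47620953 0.31913131 2.28533703] [ 0.1 -0.   0.2  0.3  0.7 -0.3 -1.  -0. ]
[(0, array([0.4238, 0.3796])), (1, array([0.3977, 0.3039])), (2, array([0.4501, 0.2435])), (3, array([0.5286, 0.2587])), (4, array([0.5548, 0.3343])), (5, array([0.5023, 0.3947]))]
```

The hexagon fit leaves at most 1 mm and agrees with the hub. Tall goes to bucket 1, short to bucket 5, and the slims to buckets 0 and 3. I start with the tall tube.

```bash
cat >> h.py <<'E'
B=[(.4238,.3796),(.3977,.3039),(.4501,.2435),(.5286,.2587),(.5548,.3343),(.5023,.3947)]
def look(x,y,zmid,phi,tag=None):
    "cap centre from the wrist camera standing over (x,y); whole-cap outline centroid -> middle of cap"
    manip.move_to((x,y,.25),down(phi)); manip.hold(.15); c=wcam()
    best=[plane(*wray(c,*ce),zmid)[:2] for ce,s in blobs(c["image"],amin=100)]
    best=min(best,key=lambda q:np.hypot(q[0]-x,q[1]-y))
    if tag: cv2.imwrite(f"pics/{tag}.png",c["image"][:,:,::-1])
    print("wrist",np.round(best,4),"vs",x,y); return best
def pick(x,y,ztcp,phi,opening,tag=None,zmid=.1):
    manip.command_gripper(opening); q=look(x,y,zmid,phi,tag); assert np.hypot(q[0]-x,q[1]-y)<.012
    manip.move_to((*q,ztcp+.06),down(phi)); manip.servo_line((*q,ztcp),rate=.12)
    manip.command_gripper(0.0,40); print("grip",manip.get_width(),manip.get_grip_force(),manip.get_contact_force())
    manip.servo_line((*q,.30),rate=.3); print("lifted",manip.get_width(),manip.get_time()); return q
def lower(xy,ztcp,phi):
    manip.move_to((*xy,.30),down(phi)); manip.servo_line((*xy,ztcp+.05),rate=.2)
    f0=np.array(manip.get_contact_force())
    for z in np.arange(ztcp+.04,ztcp-1e-6,-.01):
        manip.servo_line((*xy,z),rate=.08); f=np.array(manip.get_contact_force())-f0
        if np.linalg.norm(f)>3: print(round(z,4),np.round(f,1))
        if np.linalg.norm(f)>25: print("STOP"); return False
    return True
def release(opening):
    manip.command_gripper(opening); p=manip.get_position(); manip.servo_line((p[0],p[1],.28),rate=.25); print("t",manip.get_time())
E
python3 - <<'E'
from h import *
pick(.583,-.002,.105,np.pi/2,.055,"p_tall",.105)
manip.move_to((.5,.2,.30),D)
manip.move_to((*B[1],.30),D); manip.hold(.1)
c=manip.camera("scene");cv2.imwrite("pics/s1.png",cv2.resize(c["image"][20:220,240:500],None,fx=2,fy=2)[:,:,::-1]); print(manip.get_width())
E
```

```text
wrist [ 0.5813 -0.004 ] vs 0.583 -0.002
grip 0.03252744209048122 39.400486685335636 [-0.19046017  1.03361985  5.91864733]
lifted 0.03249209068712084 8.3583
0.032614986081860704
```

View pics/s1.png

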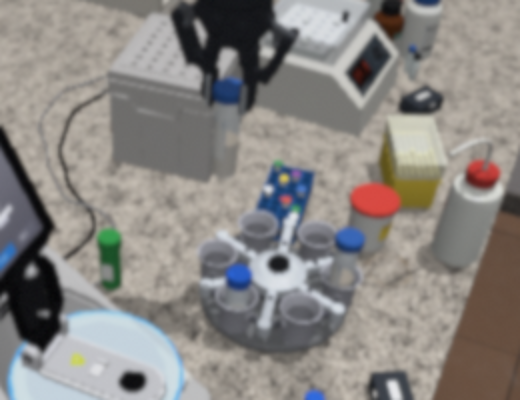

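The tall tube hangs straight under the gripper, cap held, at (228,130) in the crop. I lower it into bucket 1.

```bash
python3 - <<'E'
from h import *
if lower(B[1],.105+.018+.001,np.pi/2):
    release(.055)
    c=wcam();cv2.imwrite("pics/w2.png",c["image"][:,:,::-1])
    manip.move_to((.5,.2,.30),D)
    pick(.588,-.155,.081,0.0,.055,"p_short",.078)
E
```

```text
t 13.5583
wrist [ 0.5865 -0.1563] vs 0.588 -0.155
grip 0.028833038168095335 39.15870130062103 [-0.50221675  0.51388645  6.17005248]
lifted 0.02921916105180704 18.45
```

View pics/w2.png

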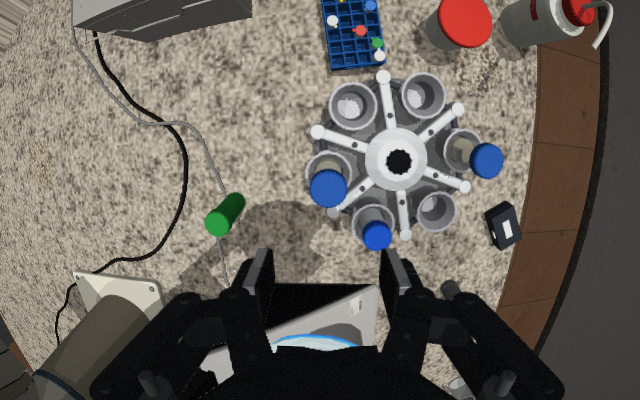

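View pics/p_short.png

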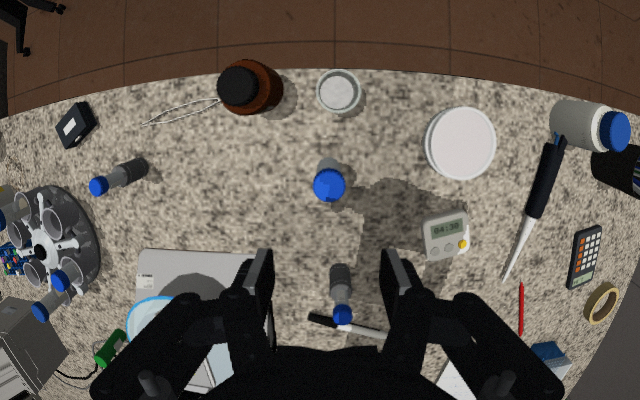

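The tall tube stands in bucket 1 (cap at (328,188)), and the short tube (cap at (330,185) in the second view) is now gripped and lifted. I place it in bucket 5, then pick the first slim.

```bash
python3 - <<'E'
from h import *
manip.move_to((.53,.1,.32),down(0))
if lower(B[5],.081+.018+.001,0.0):
    release(.05)
    manip.move_to((.5,.2,.30),D)
    pick(.595,.105,.097,np.pi/2,.045,"p_s1",.0965)
    manip.move_to((.5,.2,.30),D)
    if lower(B[0],.097+.018+.001,np.pi/2):
        release(.04); c=wcam();cv2.imwrite("pics/w3.png",c["image"][:,:,::-1])
E
```

```text
t 24.0917
wrist [0.5935 0.1036] vs 0.595 0.105
grip 0.019354267188413408 39.094950556755066 [-1.0615867  -1.30201211  5.95996098]
lifted 0.018828655997415625 29.0583
t 33.7917
```

View pics/w3.png

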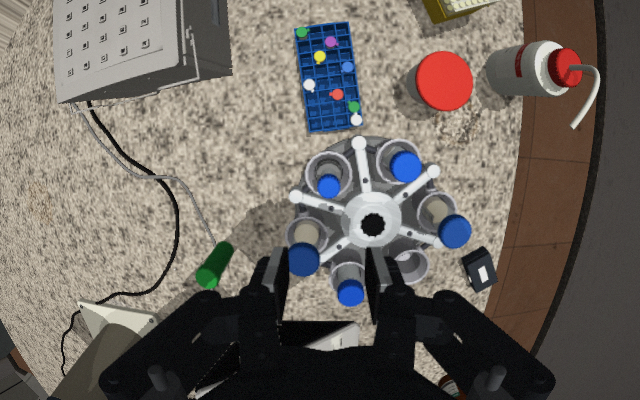

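Five tubes are seated, with the slim at (329,186) and the short at (405,165). Only bucket 3 at (408,266) is open, so the last slim goes there.

```bash
python3 - <<'E'
from h import *
manip.move_to((.56,.1,.32),D); manip.move_to((.56,-.12,.32),D)
pick(.443,-.170,.097,np.pi/2,.045,"p_s2",.0965)
manip.move_to((.56,-.12,.32),D); manip.move_to((.56,.1,.32),D)
if lower(B[3],.097+.018+.001,np.pi/2):
    release(.04); manip.move_to((.5,.15,.33),D); manip.hold(.3)
    c=wcam();cv2.imwrite("pics/w4.png",c["image"][:,:,::-1])
    T=manip.camera("top");S=manip.camera("scene")
    bs=blobs(S["image"])
    for ce,s in blobs(T["image"]):
        for e,t in bs:
            p,g=tri(ray(T,*ce),ray(S,*e))
            if g<.01 and .06<p[2]<.16: print(np.round(p,3),np.round(g,4))
    cv2.imwrite("pics/s4.png",cv2.resize(S["image"][80:240,300:460],None,fx=3.5,fy=3.5,interpolation=2)[:,:,::-1])
E
```

```text
wrist [ 0.4419 -0.1718] vs 0.443 -0.17
grip 0.018732113468370743 38.93926799297333 [-0.7054029   0.72484151  6.95916435]
lifted 0.019130385835896272 39.2583
t 44.75
[0.555 0.344 0.116] 0.0034
[0.527 0.26  0.114] 0.0041
[0.504 0.398 0.096] 0.0023
[0.454 0.242 0.101] 0.0058
[0.397 0.313 0.117] 0.0035
```

View pics/w4.png

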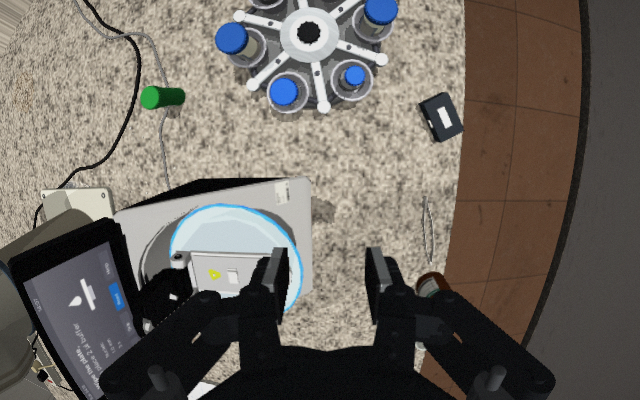

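View pics/s4.png

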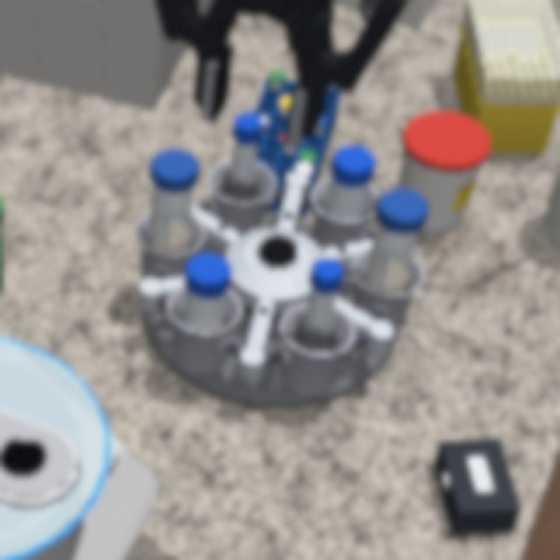

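All six tubes stand in matching opposite pairs. The arm may be clouding the top view, so I recheck the heights with it withdrawn, then hand in.

```bash
python3 - <<'E'
from h import *
manip.move_to((.56,-.1,.32),D); manip.move_to((.35,-.5,.32),down(.6)); manip.hold(.5)
T=manip.camera("top");S=manip.camera("scene"); bs=blobs(S["image"]); n=0
for ce,s in blobs(T["image"]):
    for e,t in bs:
        p,g=tri(ray(T,*ce),ray(S,*e))
        d=[np.hypot(*(p[:2]-b)) for b in B]
        if g<.008 and .08<p[2]<.14 and min(d)<.02: n+=1; print(int(np.argmin(d)),np.round(p,3),np.round(min(d),4),np.round(g,4))
E
```

```text
4 [0.556 0.336 0.123] 0.002 0.0019
3 [0.529 0.261 0.114] 0.0025 0.001
5 [0.504 0.398 0.096] 0.0033 0.0022
2 [0.451 0.244 0.098] 0.0012 0.0023
1 [0.398 0.306 0.122] 0.0025 0.0019
```

```bash
python3 - <<'E'
from h import *
T=manip.camera("top");S=manip.camera("scene")
def proj(c,p):
    q=np.linalg.inv(c["cam_to_world"])@np.r_[p,1]; return q[0]/q[2]*c["fx"]+c["cx"],q[1]/q[2]*c["fy"]+c["cy"]
p=(*B[0],.1145); print("expect",proj(T,p),proj(S,p))
e=[ce for ce,s in blobs(T["image"]) if np.hypot(*(ce-proj(T,p)))<15]; print("top blob",e)
if e: print(tri(ray(T,*e[0]),ray(S,370.9,116.3)))
E
```

```text
expect (np.float64(193.25062402358418), np.float64(189.9095376144541)) (np.float64(370.07037832041624), np.float64(116.40867279317806))
top blob [array([191.57317073, 188.91463415])]
(array([0.42542724, 0.38363865, 0.11262489]), np.float64(0.0013778660276529962))
```

All six are seated at the expected heights, and the arm is clear.

```bash
python3 -c "
from rig import manip
print(manip.get_time(),manip.sign_off())"
```

```text
the job is handed in; nothing more can be done
49.125 None
```

The job is handed in at 49 s of the 96 s limit: all four loose tubes are in buckets straight across from their own kind, and camera checks put all six caps at the seated height; the hand-in call returned no verdict.

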